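Slide the blue spacer plate off the light box and lay it on the rest

ROBOT

A 7-joint arm with a two-finger parallel gripper is mounted at the origin on a cart in front of the work surface, level with it; the furniture and walls round the work are solid. World frame = base frame: x ahead of the robot, y to its left, z up, the work surface at z = 0. Lengths are in m, angles in rad, forces in N, time in s.
With the tool pointing down it reaches from about 0.4 to 0.875 m from the base axis. Payload 6.5 kg.
Tool frame: the origin (TCP) lies on the centre line of the jaws, within the pads' length; the fingertips stand 19 mm ahead of it and the grasp point (between the pads) is the TCP (tip_extent is the distance from the TCP to the fingertips, in m); z points along the fingers, y is the line along which they close (so a half turn about z gives the same grasp; the last joint's range is limited). The gripper opens to 88 mm and grips with 3 to 60 N. Pads are 18 mm wide; open, the fingers measure 123 mm over their backs; the gripper's body (75 mm by 187 mm) begins 45 mm behind the grasp point.
Start: joints at [-1.232, 0.536, -0.004, 1.538, 0.003, 1.067, -0.071], TCP at [0.256, 0.597, 0.223] pointing down, gripper open.
Joint ranges: [-2.7, 2.7], [-0.37, 2.16], [-1.27, 1.26], [0.24, 2.4], [-1.31, 4.45], [0.19, 1.91], [-2.76, 2.76]. Speed limits (rad/s): [2.39, 2.39, 3.14, 3.14, 3.14, 3.14, 3.14].

INTERFACE

Orientations are given as a rotation vector (axis times angle).
In Python, from cell import * gives the robot as it stands.
- The arm moves only by the shell command python3 -m creep 'ROWS' [FORCE]. ROWS is JSON, a list of rows, each a list of 3 entries, a list of its own where there are three numbers: the turn, a rotation vector about the world's x, y, z in rad, then the shift along the world's x, y, z in cm, then the opening in per cent of the stroke, from 0 (shut) to 100 (fully open). A call has 1 to 8 rows; each row shifts and turns the commanded pose from where the row before left it; what a row does not reach is not made up. A row lasts 1/10 s, in which the tool goes at most 50 mm and 8.59 degrees, less where a joint would pass 70% of its speed; a pose out of reach is approached as far as the arm can. A call with a gripper value outside its range is refused whole. The fingers move at their own pace and stop on an object; FORCE is the grip in N (left out, the last holds). Time passes only in rows, so rows that do not move let the fingers close. It gives the time, the measured TCP pose, the force, the opening and the grip force at its end, in the units of the state.
- read_state(): the state, without advancing time (a new reading comes with each control period).
- camera(name): name is "scene" or "top"; returns a dict with "frame" (400x640x3 uint8, red, green, blue), "mtx" (3x3 intrinsics, pixels), "R" (3x3) and "t" (3): a world point X has camera coordinates R X + t. Camera axes: x right, y down, z forward; pixel columns grow to the right and rows downward; lengths in m; the calibration is good to about 2 mm. A picture is of the moment at which its call begins. There is no depth.
- sign_off(): hands the job in; it is judged then, once.
Trained networks look in the newest picture that a camera, given by its name, has taken for a name from the list of things; names that differ only in an ending like _2 or _b are one class to them, and where a whole thing is asked for, a point or a joint stands for the part that bears it (a point fixed in the world has none). Each returns a list of dicts, best first, with "p" (0 to 1); they miss things now and then, are a little off and sometimes report something else, mostly with a low value. They report only what shows in the picture. A call takes as long as a camera call. They do not tell look-alikes from the thing itself.
- find_in(camera, name): "point" ([x, y, z] in m, in the coordinates of the camera as it stood for that picture, good to about 4 mm: the middle of the surface that is visible of it).
- trace(camera, name): "pixels" (400x640 bool, what is visible of it).
- pinpoint(camera, name): "point" ([x, y, z] in m, in the coordinates of the camera as it stood for that picture, good to about 4 mm: a listed point, or the origin of a listed thing).
The state is a dict: "time_s": time; "qpos": joint angles; "joint_vel": joint speeds; "effort": joint torques, N m; "tcp_pos": TCP position; "ee_rot": TCP orientation; "wrist_force": force on the tool from outside, world axes, zero at the start; "wrist_torque": the same for the moment, N m; "grip_width": finger opening in m; "grasp_force": force on a finger pad.
Only numpy, scipy, OpenCV 4.12 (cv2) and the standard library are available. Lean on these libraries where they do the work, as an engineer would, in place of code of your own. Each camera call takes 0.05 s, during which the arm holds its last target. There are 200 camera calls.

TASK

Slide the thin blue plate along the top of the light box, flat, towards the robot until about 50 mm of it juts out over the box's near edge. Then take it by the jutting end, lift it clear and lay it flat and centred on the low black-topped rest, lengthwise across the rest's shorter side so that both ends stick out evenly, and let go. Leave the orange plate where it lies.

Things in the scene. Friction and masses are not known exactly. Their poses are not given: they have to be found in the camera images.
- blue_plate_center (a point): Centre (half-way up) of the loose blue plate: 160 mm long (x axis), 50 mm wide (y), 4 mm thick (z up), 0.1 kg. It starts flat and wholly on the light box, x pointing away from the robot within 0.4 rad. Pressed lightly from above it drags along: it slides on the polished top more easily than under a finger. Its jutting end can be gripped across the 50 mm, fingers reaching past it.
- orange_plate_center (a point): Centre of the orange plate, the same in size and make, lying beside the blue one on the light box (either side; their centre lines about 110 mm apart). To be left alone.
- light_box: Fixed grey light box with a flat white polished top, 200 x 200 mm and 45 mm high. Origin at the centre of its underside on the bench, z up; x points away from the robot, so that its near edge is at x = -100 mm in its own frame. Position and yaw vary.
- rest_top (a point): Centre of the top of the fixed rest: aluminium block with flat black rubber top, 80 mm (x axis, pointing away from the robot within 0.3 rad) by 110 mm (y), 40 mm above the bench, on a foot 100 x 130 mm, 6 mm high. A plate centred on it along x sticks out 40 mm at both ends, leaving room for fingers there. Position and yaw vary.
There are look-alikes about, which are no part of the job. Of the things that look like the part that bears blue_plate_center, the larger one is meant.

How it is judged:
By the outcome, as a careful person would: the job done as asked, in the order asked, and still so for the second after the job is handed in, with the robot touching nothing.
It also fails if it takes over 45 s, if anything falls off the work surface, if the arm or the gripper's body presses on something with over 40 N, if the wrist force passes 120 N, or if a joint passes its speed limit or range.

## Working session

There is one attempt and no reset: what is moved stays moved. The work goes in short steps, Python scripts to look and compute and a shell command to move; the robot and the scene stay as the last step left them, time stands still between calls to the robot, and variables do not carry over. Pictures are saved under pics/ and viewed, at most 14 in all, crops included, and the job is handed in when it is done.

```bash
mkdir -p pics
cat > h.py <<'E'
from cell import *
import numpy as np, cv2
def w(c,p): return np.array(c["R"]).T@(np.array(p)-np.array(c["t"]))
def quad(c,mask,z):
    # back-project mask contour to plane z, return min-area rect: centre,size,angle
    K=np.array(c["mtx"]);R=np.array(c["R"]);t=np.array(c["t"])
    cs,_=cv2.findContours(mask.astype(np.uint8),cv2.RETR_EXTERNAL,cv2.CHAIN_APPROX_NONE)
    k=max(cs,key=cv2.contourArea).reshape(-1,2).astype(float)
    d=np.c_[k,np.ones(len(k))]@np.linalg.inv(K).T@R
    o=-R.T@t
    P=o+d*((z-o[2])/d[:,2])[:,None]
    (cx,cy),(a,b),_=r=cv2.minAreaRect((P[:,:2]*1000).astype(np.float32))
    B=cv2.boxPoints(r); e=[B[1]-B[0],B[2]-B[1]]
    l=max(e,key=np.linalg.norm)
    ang=np.arctan2(l[1],l[0]); ang=(ang+np.pi/2)%np.pi-np.pi/2
    return np.round([cx,cy,max(a,b),min(a,b)],1),round(float(ang),3)
E
python3 - <<'E'
from h import *
for n in("scene","top"):
    c=camera(n); cv2.imwrite(f"pics/{n}0.png",c["frame"][:,:,::-1])
    print(n,np.round(-np.array(c["R"]).T@c["t"],3))
    for o in("blue_plate_center","orange_plate_center","light_box","rest_top"):
        for d in pinpoint(n,o): print(o,'pin',round(d["p"],2),np.round(w(c,d["point"]),4))
        for d in trace(n,o):
            z={"b":.049,"o":.049,"l":.045,"r":.04}[o[0]]
            if d["pixels"].sum()>30: print(o,'trace',round(d["p"],2),d["pixels"].sum(),*quad(c,d["pixels"],z))
s=read_state();print(s)
E
```

```text
scene [-0.094 -0.621  0.452]
blue_plate_center pin 0.88 [ 0.5829 -0.0749  0.0405]
blue_plate_center pin 0.56 [ 0.3839  0.0366 -0.0052]
blue_plate_center trace 0.83 454 [335.2 -36.4 114.8  39.2] 1.4
blue_plate_center trace 0.56 562 [575.2 -78.5 157.9  59.6] -0.196
orange_plate_center pin 0.66 [ 0.5806 -0.1758  0.0441]
orange_plate_center trace 0.94 726 [ 578.7 -182.2  171.4   59.7] -0.174
light_box pin 0.69 [ 0.5815 -0.125   0.0008]
light_box trace 0.75 2837 [ 552.7 -145.9  245.4  239.9] -0.127
rest_top pin 0.79 [ 0.5405 -0.378   0.04  ]
rest_top trace 0.86 2333 [ 510.8 -387.3  141.4  139.5] -0.049
top [ 0.372 -0.199  0.98 ]
blue_plate_center pin 0.98 [ 0.5794 -0.0735  0.0524]
blue_plate_center pin 0.62 [0.3843 0.0329 0.0018]
blue_plate_center trace 0.91 1592 [580.  -71.8 161.6  51.2] -0.205
blue_plate_center trace 0.64 895 [384.1  21.8 114.7  37.6] 1.408
orange_plate_center pin 0.8 [ 0.579  -0.1749  0.0458]
orange_plate_center trace 0.66 1582 [ 581.3 -176.3  160.2   52.5] -0.194
light_box pin 0.76 [ 0.5822 -0.1243  0.0032]
light_box trace 0.68 4754 [ 576.2 -124.6  204.5  202.7] -0.112
rest_top pin 0.81 [ 0.541  -0.3719  0.0399]
rest_top trace 0.77 2410 [ 536.2 -367.5  125.6   96.7] 1.536
{'time_s': 0.9, 'qpos': array([-1.23215851,  0.53638738, -0.00440404,  1.53789068,  0.00258282,
        1.06725183, -0.07118379]), 'joint_vel': array([-5.18852396e-04,  1.47869099e-04, -5.71746050e-05,  1.51233469e-04,
        4.55158543e-04,  9.77686559e-06, -1.84681281e-03]), 'effort': array([ 1.25658248e-04, -5.70870674e+01,  9.89799276e-01, -2.51926303e+01,
       -5.63471450e-02,  1.03618685e-02,  3.94600086e-08]), 'tcp_pos': array([0.25601275, 0.59747576, 0.22322767]), 'ee_rot': array([6.31506194e-01, 3.07744620e+00, 1.04142816e-04]), 'wrist_force': array([ 0.11435603, -0.37479151,  0.13302487]), 'wrist_torque': array([ 0.02373795,  0.01262506, -0.046024  ]), 'grasp_force': 0.0, 'grip_width': 0.08803175939405274}
```

View pics/top0.png

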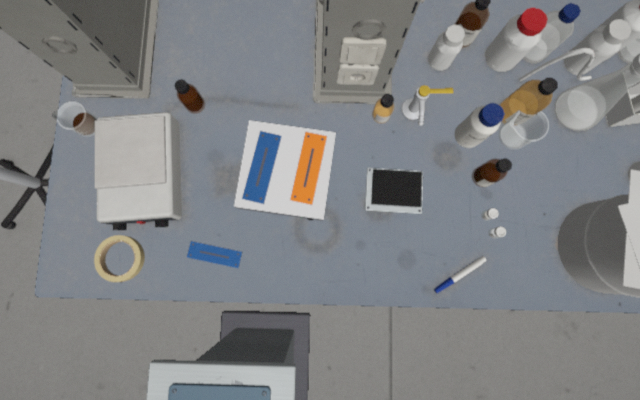

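View pics/scene0.png

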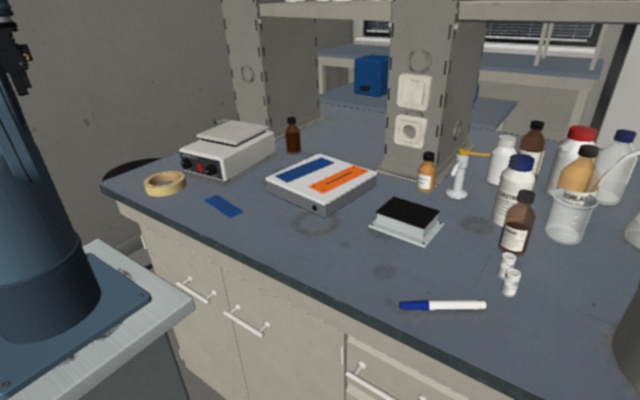

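The scene picture and the top picture agree. The large blue plate is on the box at top px (262,167), with the orange one beside it at (309,168). The rest is at (395,190). The small blue look-alike lies on the bench at (214,254). I'll move over the blue plate with the gripper shut and refine the box and rest fits.

```bash
python3 - <<'E'
from h import *
c=camera("top"); f=c["frame"].astype(int); 
hsv=cv2.cvtColor(c["frame"],cv2.COLOR_RGB2HSV).astype(int)
def win(m,u0,u1,v0,v1):
    o=np.zeros(m.shape,bool); o[v0:v1,u0:u1]=m[v0:v1,u0:u1]; return o
print('rest',quad(c,win(f.max(2)<60,362,430,162,218),.04))
print('f at side', f[214:224:2,280], f[160,250],f[190,395],f[190,425])
print('box',quad(c,win(f.min(2)>195,225,345,112,228),.045))
print('blue',quad(c,win((f[:,:,2]-f[:,:,0])>60,235,285,125,210),.049))
E
python3 -m creep '[[[0,0,0.0125],[2,-4.2,0],0],[[0,0,0.0125],[2,-4.2,0],0],[[0,0,0.0125],[2,-4.2,0],0],[[0,0,0.0125],[2,-4.2,0],0],[[0,0,0.0125],[2,-4.2,0],0],[[0,0,0.0125],[2,-4.2,0],0],[[0,0,0.0125],[2,-4.2,0],0],[[0,0,0.0125],[2,-4.2,0],0]]' 10
python3 -m creep '[[[0,0,0.0125],[2,-4.2,0],0],[[0,0,0.0125],[2,-4.2,0],0],[[0,0,0.0125],[2,-4.2,0],0],[[0,0,0.0125],[2,-4.2,0],0],[[0,0,0.0125],[2,-4.2,0],0],[[0,0,0.0125],[2,-4.2,0],0],[[0,0,0.0125],[2,-4.2,0],0],[[0,0,0.0125],[2,-4.2,0],0]]'
```

```text
rest (array([ 540.9, -372.6,  106.3,   75.4]), 1.534)
f at side [[118 120 126]
 [122 130 140]
 [126 133 144]
 [125 133 141]
 [127 134 143]] [206 205 205] [35 37 33] [129 136 146]
box (array([ 576.6, -123.4,  197.1,  196.9]), 1.453)
blue (array([579. , -71.1, 156.8,  46.9]), -0.208)
time_s: 1.75
tcp_pos: [0.4167, 0.2598, 0.2235]
ee_rot: [0.476, 3.105, 0.001]
wrist_force: [0.6, -0.4, -0.2]
grip_width: 0.026
grasp_force: 0.0
time_s: 2.55
tcp_pos: [0.5767, -0.0762, 0.2235]
ee_rot: [0.32, 3.125, 0.0]
wrist_force: [0.7, 0.1, 0.5]
grip_width: 0.0005
grasp_force: 0.0
```

```bash
python3 -m creep '[[[0,0,0],[0.1,0.25,-4],0],[[0,0,0],[0.1,0.2,-4],0],[[0,0,0],[0,0,-4],0],[[0,0,0],[0,0,-2.2],0],[[0,0,0],[0,0,-0.5],0],[[0,0,0],[0,0,-0.3],0],[[0,0,0],[0,0,0],0]]'
python3 -m creep '[[[0,0,0],[0,0,-0.2],0],[[0,0,0],[0,0,-0.1],0],[[0,0,0],[0,0,0],0]]'
```

```text
time_s: 3.25
tcp_pos: [0.5789, -0.0701, 0.0742]
ee_rot: [0.321, 3.123, 0.0]
wrist_force: [-1.1, 0.9, 0.1]
grip_width: 0.0005
grasp_force: 0.0
time_s: 3.55
tcp_pos: [0.5783, -0.07, 0.0708]
ee_rot: [0.321, 3.124, 0.0]
wrist_force: [-1.1, 0.5, 0.4]
grip_width: 0.0006
grasp_force: 0.0
```

```bash
python3 -m creep '[[[0,0,0],[0,0,-0.15],0],[[0,0,0],[0,0,-0.05],0],[[0,0,0],[0,0,0],0]]'
python3 -m creep '[[[0,0,0],[0,0,-0.05],0],[[0,0,0],[0,0,0],0]]'
```

```text
time_s: 3.85
tcp_pos: [0.5779, -0.07, 0.0682]
ee_rot: [-0.321, -3.125, 0.0]
wrist_force: [1.4, -0.1, 0.0]
grip_width: 0.0004
grasp_force: 0.0
time_s: 4.05
tcp_pos: [0.5779, -0.07, 0.0676]
ee_rot: [-0.321, -3.125, 0.0]
wrist_force: [0.4, -0.0, -0.6]
grip_width: 0.0005
grasp_force: 0.0
```

```bash
python3 -m creep '[[[0,0,0],[0,0,-0.05],0],[[0,0,0],[0,0,0],0]]'
python3 -m creep '[[[0,0,0],[0,0,-0.05],0],[[0,0,0],[0,0,0],0]]'
```

```text
time_s: 4.25
tcp_pos: [0.5779, -0.07, 0.0672]
ee_rot: [-0.321, -3.125, -0.0]
wrist_force: [-0.2, -0.6, 0.2]
grip_width: 0.0006
grasp_force: 0.0
time_s: 4.45
tcp_pos: [0.5779, -0.0701, 0.0667]
ee_rot: [-0.321, -3.125, 0.0]
wrist_force: [-0.5, -0.1, -0.9]
grip_width: 0.0005
grasp_force: 0.0
```

```bash
for i in 1 ; do python3 -m creep '[[[0,0,0],[0,0,-0.05],0],[[0,0,0],[0,0,0],0]]'
python3 -m creep '[[[0,0,0],[0,0,-0.05],0],[[0,0,0],[0,0,0],0]]'; done | grep -E "tcp|force"
```

```text
tcp_pos: [0.578, -0.07, 0.0662]
wrist_force: [-0.3, 0.1, 0.4]
grasp_force: 0.0
tcp_pos: [0.5779, -0.07, 0.0656]
wrist_force: [-0.5, 0.3, 0.4]
grasp_force: 0.0
```

```bash
(python3 -m creep '[[[0,0,0],[0,0,-0.05],0],[[0,0,0],[0,0,0],0]]'
python3 -m creep '[[[0,0,0],[0,0,-0.05],0],[[0,0,0],[0,0,0],0]]') | grep -E "tcp|force"
python3 - <<'E'
from h import *
c=camera("scene"); cv2.imwrite("pics/s1.png",cv2.resize(c["frame"][80:240,230:430,::-1],None,fx=4,fy=4)[:600])
E
```

```text
tcp_pos: [0.5779, -0.07, 0.0652]
wrist_force: [-0.5, 0.3, 0.2]
grasp_force: 0.0
tcp_pos: [0.5779, -0.0701, 0.0647]
wrist_force: [0.7, -0.3, 0.1]
grasp_force: 0.0
```

View pics/s1.png

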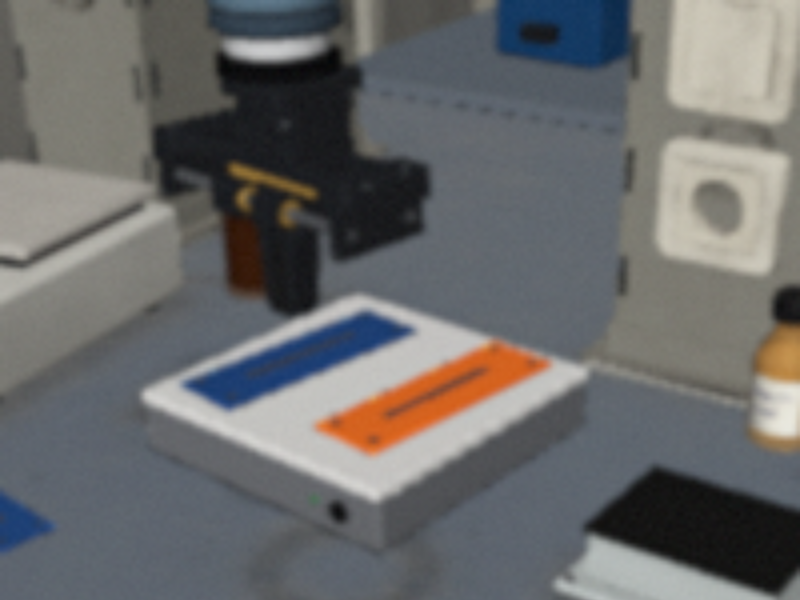

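The plates, the box and the black-topped rest show clearly. The shut fingertips, at crop (290,310), appear about 10 px above the plate centre (300,355), so they aren't touching it. I'll check this against the calibration.

Run:
```python
from h import *
import cell
s=read_state(); print(s["tcp_pos"],s["ee_rot"],s["qpos"], [n for n in dir(cell) if not n.startswith('_')])
for n in("scene","top"):
    c=camera(n)
    for z in(.0,.0457,.0647,.08,.1):
        p=np.array(c["mtx"])@(np.array(c["R"])@[.578,-.070,z]+c["t"]); print(n,z,np.round(p[:2]/p[2],1))
cv2.imwrite("pics/t1.png",cv2.resize(c["frame"][100:250,200:400,::-1],None,fx=4,fy=4))
```

```text
[ 0.57797156 -0.0700306   0.06468175] [-3.21075276e-01 -3.12511775e+00 -5.12972500e-06] [-0.09431122  0.64247695  0.18574087  1.83312317 -0.17647256  0.68196624
  1.55861435] ['PlanningError', 'camera', 'find_in', 'pinpoint', 'read_state', 'sign_off', 'tip_extent', 'trace']
scene 0.0 [304.5 184.5]
scene 0.0457 [303.5 168.9]
scene 0.0647 [303.1 162.2]
scene 0.08 [302.8 156.7]
scene 0.1 [302.3 149.4]
top 0.0 [263.6 171.6]
top 0.0457 [261.1 167.3]
top 0.0647 [260.  165.4]
top 0.08 [259.1 163.8]
top 0.1 [257.8 161.6]
```

View pics/t1.png

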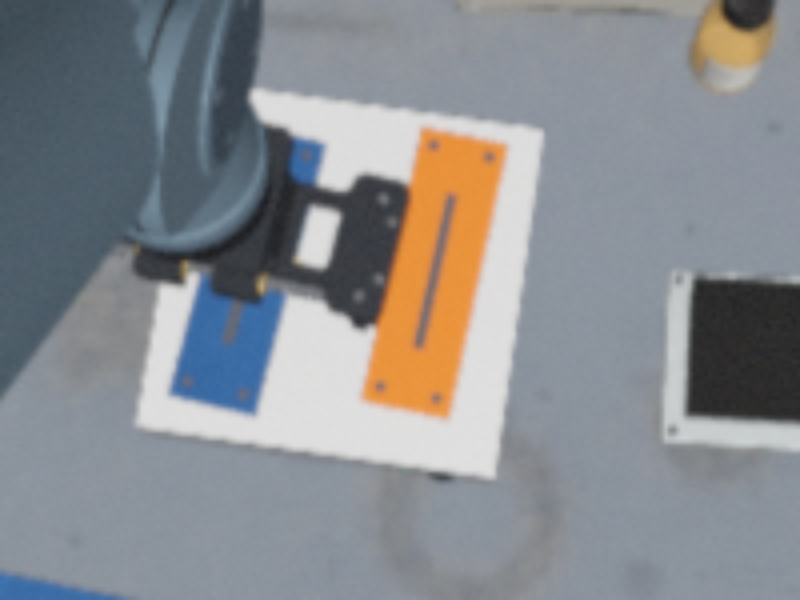

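Seen from the top, the gripper is centred over the blue plate. In the scene view the tip is near z≈0.08 rather than 0.046, so I'll check tip_extent.

```bash
(python3 -m creep '[[[0,0,0],[0,0,-0.1],0],[[0,0,0],[0,0,-0.1],0],[[0,0,0],[0,0,0],0]]'
python3 -m creep '[[[0,0,0],[0,0,-0.1],0],[[0,0,0],[0,0,-0.1],0],[[0,0,0],[0,0,0],0]]') | grep -E "tcp|force"
python3 - <<'E'
from h import *
s=read_state()
c=camera("scene"); f=c["frame"].astype(int)
# dark finger column near u=302
for u in (299,302,305): print(u,[(v,f[v,u].tolist()) for v in range(146,172,2)])
E
```

```text
tcp_pos: [0.5778, -0.07, 0.0625]
wrist_force: [0.8, -0.3, -0.4]
grasp_force: 0.0
tcp_pos: [0.5779, -0.07, 0.0606]
wrist_force: [-0.8, -1.0, 0.1]
grasp_force: 0.0
299 [(146, [19, 20, 22]), (148, [25, 26, 25]), (150, [24, 25, 23]), (152, [23, 21, 25]), (154, [24, 24, 23]), (156, [20, 22, 23]), (158, [31, 32, 35]), (160, [86, 92, 96]), (162, [157, 158, 158]), (164, [194, 193, 191]), (166, [107, 119, 145]), (168, [26, 60, 113]), (170, [44, 60, 92])]
302 [(146, [29, 29, 33]), (148, [25, 26, 30]), (150, [24, 26, 27]), (152, [30, 31, 34]), (154, [23, 24, 25]), (156, [24, 27, 29]), (158, [22, 23, 27]), (160, [92, 92, 91]), (162, [192, 191, 188]), (164, [145, 151, 163]), (166, [34, 64, 116]), (168, [41, 63, 101]), (170, [46, 61, 93])]
305 [(146, [22, 23, 25]), (148, [22, 22, 25]), (150, [19, 24, 25]), (152, [23, 22, 23]), (154, [19, 19, 23]), (156, [23, 24, 25]), (158, [26, 26, 28]), (160, [142, 140, 139]), (162, [182, 184, 185]), (164, [74, 95, 131]), (166, [29, 62, 111]), (168, [45, 63, 91]), (170, [32, 60, 111])]
```

Run:
```python
from h import *
for n in("scene","top"):
    c=camera(n)
    for z in(.105,.135):
      for l in (-.0935,.0935):
       for q in (-.0375,.0375):
        a=1.366; P=[.578+l*np.cos(a)+q*np.sin(a),-.07+l*np.sin(a)-q*np.cos(a),z]
        p=np.array(c["mtx"])@(np.array(c["R"])@P+c["t"]); print(n,z,l,q,np.round(p[:2]/p[2],1))
c0=camera("scene");cv2.imwrite("pics/s2.png",cv2.resize(c0["frame"][80:200,240:400,::-1],None,fx=5,fy=5))
c0=c;cv2.imwrite("pics/t2.png",cv2.resize(camera("top")["frame"][110:230,215:345,::-1],None,fx=5,fy=5))
```

```text
scene 0.105 -0.0935 -0.0375 [316.1 162.5]
scene 0.105 -0.0935 0.0375 [339.1 153.2]
scene 0.105 0.0935 -0.0375 [268.2 142.4]
scene 0.105 0.0935 0.0375 [290.6 135. ]
scene 0.135 -0.0935 -0.0375 [315.5 150.4]
scene 0.135 -0.0935 0.0375 [339.  141.5]
scene 0.135 0.0935 -0.0375 [267.  131.4]
scene 0.135 0.0935 0.0375 [289.8 124.5]
top 0.105 -0.0935 -0.0375 [296.6 188.3]
top 0.105 -0.0935 0.0375 [305.  154.1]
top 0.105 0.0935 -0.0375 [209.8 168.1]
top 0.105 0.0935 0.0375 [219.3 134.5]
top 0.135 -0.0935 -0.0375 [295.9 185.7]
top 0.135 -0.0935 0.0375 [304.6 150.4]
top 0.135 0.0935 -0.0375 [206.2 164.9]
top 0.135 0.0935 0.0375 [216.  130.2]
```

View pics/s2.png

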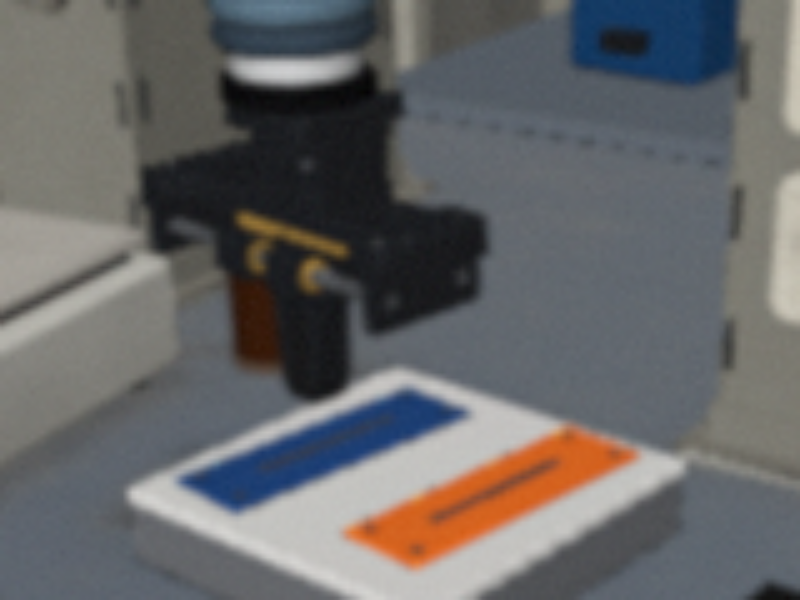

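View pics/t2.png

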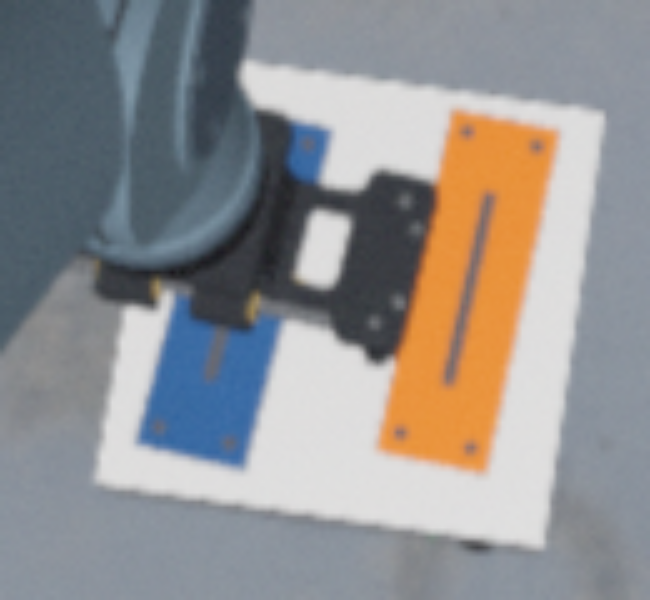

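The scene view shows the fingertips at crop (315,395) and the body corner at (375,330). Both sit about 30 mm higher than the reported pose implies. I'll go down until I feel contact and use that as the height reference.

```bash
(python3 -m creep '[[[0,0,0],[0,0,-0.3],0],[[0,0,0],[0,0,-0.3],0],[[0,0,0],[0,0,-0.2],0],[[0,0,0],[0,0,0],0]]'
python3 -m creep '[[[0,0,0],[0,0,-0.2],0],[[0,0,0],[0,0,-0.2],0],[[0,0,0],[0,0,0],0]]') | grep -E "tcp|force"
python3 - <<'E'
from h import *
c=camera("scene"); f=c["frame"].astype(int)
for u in (299,302,305): print(u,[(v,f[v,u].tolist()) for v in range(156,176,2)])
E
```

```text
tcp_pos: [0.5776, -0.07, 0.0523]
wrist_force: [0.6, 0.3, -0.4]
grasp_force: 0.0
tcp_pos: [0.5778, -0.07, 0.0484]
wrist_force: [0.4, -0.6, 0.2]
grasp_force: 0.0
299 [(156, [25, 27, 25]), (158, [23, 24, 23]), (160, [21, 21, 21]), (162, [44, 44, 44]), (164, [159, 158, 158]), (166, [105, 118, 144]), (168, [29, 63, 115]), (170, [45, 62, 92]), (172, [36, 62, 108]), (174, [29, 64, 117])]
302 [(156, [23, 23, 25]), (158, [27, 30, 32]), (160, [25, 24, 27]), (162, [23, 23, 26]), (164, [32, 39, 53]), (166, [29, 61, 111]), (168, [40, 62, 102]), (170, [45, 64, 93]), (172, [29, 63, 115]), (174, [28, 61, 113])]
305 [(156, [24, 25, 27]), (158, [23, 23, 27]), (160, [26, 27, 30]), (162, [26, 27, 26]), (164, [25, 42, 71]), (166, [30, 61, 111]), (168, [48, 63, 93]), (170, [32, 64, 112]), (172, [26, 62, 116]), (174, [73, 91, 129])]
```

```bash
(python3 -m creep '[[[0,0,0],[0,0,-0.2],0],[[0,0,0],[0,0,-0.2],0],[[0,0,0],[0,0,-0.1],0],[[0,0,0],[0,0,0],0]]'
python3 -m creep '[[[0,0,0],[0,0,-0.1],0],[[0,0,0],[0,0,0],0]]';python3 -m creep '[[[0,0,0],[0,0,-0.1],0],[[0,0,0],[0,0,0],0]]') | grep -E "tcp|force"
```

```text
tcp_pos: [0.5778, -0.07, 0.0435]
wrist_force: [-0.6, 0.2, 0.7]
grasp_force: 0.0
tcp_pos: [0.5779, -0.0701, 0.0426]
wrist_force: [0.2, 1.0, 0.3]
grasp_force: 0.0
tcp_pos: [0.5779, -0.07, 0.0416]
wrist_force: [-0.1, -0.2, -0.8]
grasp_force: 0.0
```

```bash
(python3 -m creep '[[[0,0,0],[0,0,-0.1],0],[[0,0,0],[0,0,0],0]]'
python3 -m creep '[[[0,0,0],[0,0,-0.1],0],[[0,0,0],[0,0,0],0]]';python3 -m creep '[[[0,0,0],[0,0,-0.05],0],[[0,0,0],[0,0,0],0]]';python3 -m creep '[[[0,0,0],[0,0,-0.05],0],[[0,0,0],[0,0,0],0]]') | grep -E "tcp|wrist"
```

```text
tcp_pos: [0.5779, -0.0701, 0.0406]
wrist_force: [0.4, 0.3, 0.2]
tcp_pos: [0.5779, -0.07, 0.0396]
wrist_force: [1.7, 0.2, -0.1]
tcp_pos: [0.5779, -0.07, 0.0392]
wrist_force: [-1.0, -0.8, 0.0]
tcp_pos: [0.578, -0.0701, 0.0387]
wrist_force: [0.8, -0.4, 0.3]
```

```bash
(python3 -m creep '[[[0,0,0],[0,0,-0.05],0],[[0,0,0],[0,0,0],0]]'
python3 -m creep '[[[0,0,0],[0,0,-0.05],0],[[0,0,0],[0,0,0],0]]';python3 -m creep '[[[0,0,0],[0,0,-0.05],0],[[0,0,0],[0,0,0],0]]';python3 -m creep '[[[0,0,0],[0,0,-0.05],0],[[0,0,0],[0,0,0],0]]') | grep -E "tcp|wrist"
python3 - <<'E'
from h import *
c=camera("scene"); f=c["frame"].astype(int)
for u in (299,302,305): print(u,[(v,f[v,u].tolist()) for v in range(160,176,2)])
E
```

```text
tcp_pos: [0.578, -0.07, 0.0382]
wrist_force: [-0.5, -1.0, 0.4]
tcp_pos: [0.5779, -0.07, 0.0376]
wrist_force: [0.1, -0.2, -0.0]
tcp_pos: [0.5779, -0.07, 0.0371]
wrist_force: [0.9, -0.1, -0.1]
tcp_pos: [0.5779, -0.07, 0.0367]
wrist_force: [0.9, -0.9, 0.7]
299 [(160, [26, 25, 26]), (162, [21, 21, 22]), (164, [24, 23, 24]), (166, [27, 31, 40]), (168, [28, 53, 94]), (170, [43, 60, 90]), (172, [34, 61, 106]), (174, [27, 62, 114])]
302 [(160, [22, 25, 25]), (162, [24, 26, 27]), (164, [25, 28, 28]), (166, [26, 28, 28]), (168, [28, 32, 37]), (170, [40, 56, 90]), (172, [29, 61, 116]), (174, [29, 62, 114])]
305 [(160, [25, 26, 31]), (162, [24, 25, 27]), (164, [24, 26, 28]), (166, [25, 24, 28]), (168, [23, 32, 52]), (170, [30, 62, 110]), (172, [26, 61, 116]), (174, [73, 92, 129])]
```

```bash
(python3 -m creep '[[[0,0,0],[0,0,-0.05],0],[[0,0,0],[0,0,0],0]]'
python3 -m creep '[[[0,0,0],[0,0,-0.05],0],[[0,0,0],[0,0,0],0]]';python3 -m creep '[[[0,0,0],[0,0,-0.05],0],[[0,0,0],[0,0,0],0]]';python3 -m creep '[[[0,0,0],[0,0,-0.05],0],[[0,0,0],[0,0,0],0]]') | grep -E "tcp|wrist|time"
```

```text
time_s: 9.65
tcp_pos: [0.578, -0.07, 0.0362]
wrist_force: [-0.0, -0.6, -1.3]
time_s: 9.85
tcp_pos: [0.5779, -0.07, 0.0356]
wrist_force: [-0.4, -0.2, 0.4]
time_s: 10.05
tcp_pos: [0.5779, -0.07, 0.0352]
wrist_force: [0.3, 0.5, 0.3]
time_s: 10.25
tcp_pos: [0.578, -0.07, 0.0347]
wrist_force: [0.0, -0.5, 0.6]
```

```bash
(python3 -m creep '[[[0,0,0],[0,0,-0.05],0],[[0,0,0],[0,0,0],0]]'
python3 -m creep '[[[0,0,0],[0,0,-0.05],0],[[0,0,0],[0,0,0],0]]';python3 -m creep '[[[0,0,0],[0,0,-0.05],0],[[0,0,0],[0,0,0],0]]';python3 -m creep '[[[0,0,0],[0,0,-0.05],0],[[0,0,0],[0,0,0],0]]') | grep -E "tcp|wrist"
python3 - <<'E'
from h import *
c=camera("scene"); f=c["frame"].astype(int)
for u in (299,302,305): print(u,[(v,f[v,u].tolist()) for v in range(164,176,1)])
E
```

```text
tcp_pos: [0.578, -0.07, 0.0342]
wrist_force: [-0.6, 0.5, -0.1]
tcp_pos: [0.578, -0.07, 0.034]
wrist_force: [-1.2, 0.2, 4.7]
tcp_pos: [0.578, -0.0701, 0.034]
wrist_force: [-4.3, 0.3, 10.0]
tcp_pos: [0.578, -0.07, 0.034]
wrist_force: [-4.6, 0.4, 14.6]
299 [(164, [26, 24, 28]), (165, [26, 26, 27]), (166, [22, 23, 27]), (167, [27, 32, 46]), (168, [23, 39, 66]), (169, [33, 52, 88]), (170, [42, 57, 87]), (171, [45, 62, 91]), (172, [38, 65, 108]), (173, [28, 63, 114]), (174, [29, 63, 116]), (175, [27, 61, 116])]
302 [(164, [26, 27, 27]), (165, [29, 29, 33]), (166, [24, 23, 25]), (167, [19, 21, 22]), (168, [26, 25, 28]), (169, [29, 32, 40]), (170, [36, 49, 74]), (171, [31, 59, 102]), (172, [27, 60, 113]), (173, [27, 61, 115]), (174, [31, 63, 116]), (175, [58, 79, 121])]
305 [(164, [22, 24, 26]), (165, [25, 25, 27]), (166, [26, 29, 27]), (167, [23, 25, 27]), (168, [25, 25, 32]), (169, [21, 33, 58]), (170, [28, 54, 97]), (171, [32, 64, 113]), (172, [28, 65, 118]), (173, [35, 67, 121]), (174, [75, 93, 131]), (175, [141, 148, 158])]
```

Contact is at a reported z of 0.034, so the real height is about 34 mm above what is reported. I'll ease the pressure and drag.

```bash
(python3 -m creep '[[[0,0,0],[0,0,0.06],0],[[0,0,0],[0,0,0],0]]'
python3 -m creep '[[[0,0,0],[-0.2,0.04,0],0],[[0,0,0],[-0.4,0.08,0],0],[[0,0,0],[-0.4,0.08,0],0],[[0,0,0],[-0.4,0.08,0],0],[[0,0,0],[-0.2,0.04,0],0],[[0,0,0],[0,0,0],0]]') | grep -E "tcp|wrist"
python3 - <<'E'
from h import *
c=camera("top"); f=c["frame"].astype(int)
m=(f[:,:,2]-f[:,:,0])>60; m[:,:200]=0; m[:,290:]=0; m[230:]=0
n,l,s,_=cv2.connectedComponentsWithStats(m.astype(np.uint8))
for i in range(1,n): 
    if s[i,4]>60: print(s[i],quad(c,l==i,.049))
E
```

```text
tcp_pos: [0.578, -0.07, 0.034]
wrist_force: [-3.6, -0.6, 8.7]
tcp_pos: [0.5628, -0.0669, 0.034]
wrist_force: [0.2, -0.6, 6.5]
[263 139  16  18 102] (array([629.2, -93.8,  46.9,  25.3]), 0.597)
[241 179  27  32 501] (array([516. , -57.7,  61.7,  46.9]), -0.198)
```

It drags with the finger: the near end moved 16 mm and the yaw held. I'll continue.

```bash
(python3 -m creep '[[[0,0,0],[-0.3,0.06,0],0],[[0,0,0],[-0.4,0.08,0],0],[[0,0,0],[-0.4,0.08,0],0],[[0,0,0],[-0.4,0.08,0],0],[[0,0,0],[-0.4,0.08,0],0],[[0,0,0],[-0.4,0.08,0],0],[[0,0,0],[-0.2,0.04,0],0],[[0,0,0],[0,0,0],0]]'
python3 -m creep '[[[0,0,0],[-0.3,0.06,0],0],[[0,0,0],[-0.4,0.08,0],0],[[0,0,0],[-0.4,0.08,0],0],[[0,0,0],[-0.4,0.08,0],0],[[0,0,0],[-0.4,0.08,0],0],[[0,0,0],[-0.3,0.06,0],0],[[0,0,0],[0,0,0],0]]') | grep -E "tcp|wrist"
python3 - <<'E'
from h import *
c=camera("top"); f=c["frame"].astype(int)
m=(f[:,:,2]-f[:,:,0])>60; m[:,:200]=0; m[:,290:]=0; m[242:]=0
n,l,s,_=cv2.connectedComponentsWithStats(m.astype(np.uint8))
for i in range(1,n): 
    if s[i,4]>60: print(s[i],quad(c,l==i,.049))
cv2.imwrite("pics/t3.png",cv2.resize(c["frame"][100:260,200:400,::-1],None,fx=3.7,fy=3.7))
E
```

```text
tcp_pos: [0.5378, -0.0619, 0.034]
wrist_force: [0.9, 0.5, 7.3]
tcp_pos: [0.5158, -0.0575, 0.034]
wrist_force: [0.2, 0.3, 8.4]
[256 159  18  22 173] (array([572.4, -74.8,  41.4,  37.6]), -0.198)
[235 202  27  30 503] (array([466.8, -48.4,  56.7,  49. ]), -0.205)
```

View pics/t3.png

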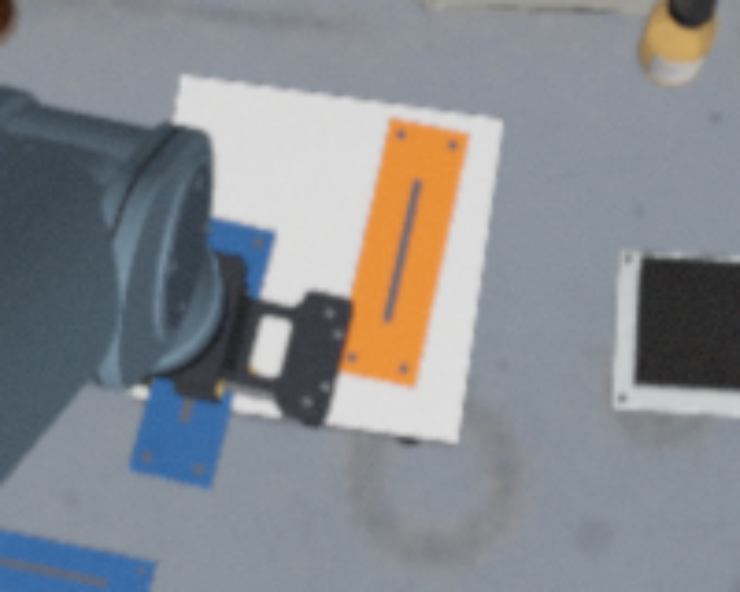

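Seen from the top, the plate juts about 47 mm over the near edge (end at crop (172,477), edge at about (172,400)). The orange plate hasn't moved. I'll slide it 2 mm more, lift off, open and go to the jutting end.

```bash
(python3 -m creep '[[[0,0,0],[-0.2,0.04,0],0],[[0,0,0],[0,0,0],0],[[0,0,0],[0,0,1],0],[[0,0,0],[0,0,3],0],[[0,0,0],[-3,0.6,0],100],[[0,0,0],[-2.9,0.5,0],100],[[0,0,0],[0,0,0],100],[[0,0,0],[0,0,0],100]]'
python3 -m creep '[[[0,0,0],[0,0,0],100],[[0,0,0],[0,0,0],100]]') | grep -E "tcp|wrist|width"
python3 - <<'E'
from h import *
c=camera("top"); f=c["frame"].astype(int)
for d in trace("top","blue_plate_center"): print(d["p"],quad(c,d["pixels"],.049))
m=(f[:,:,2]-f[:,:,0])>60; m[:,:200]=0; m[:,290:]=0; m[242:]=0
n,l,s,_=cv2.connectedComponentsWithStats(m.astype(np.uint8))
for i in range(1,n): 
    if s[i,4]>60: print(s[i],quad(c,l==i,.049))
c=camera("scene");cv2.imwrite("pics/s4.png",cv2.resize(c["frame"][80:240,220:420,::-1],None,fx=3.7,fy=3.7))
E
```

```text
tcp_pos: [0.4535, -0.0459, 0.0736]
wrist_force: [0.2, 0.2, -0.6]
grip_width: 0.0305
tcp_pos: [0.4549, -0.0462, 0.0734]
wrist_force: [-0.2, 0.0, 0.7]
grip_width: 0.0464
0.86 (array([381.1,   7.7,  82.7,  33.8]), 1.416)
0.7 (array([548. , -66.2,  96.3,  50.1]), -0.216)
[244 159  30  46 757] (array([545.6, -64.6,  94.5,  47.2]), -0.208)
```

View pics/s4.png

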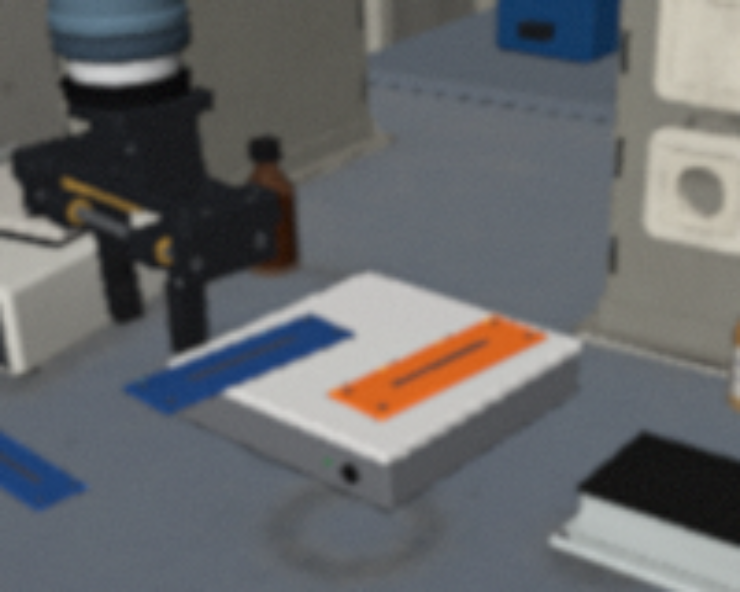

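The plate juts over the near edge with its end at crop (150,400). The fingers, still opening, are above and behind it at (120,320) and (188,350). I'll check the lateral centring by projection once they are open.

```bash
(python3 -m creep '[[[0,0,0],[0,0,0],100],[[0,0,0],[0,0,0],100],[[0,0,0],[0,0,-0.5],100],[[0,0,0],[0,0,-0.5],100],[[0,0,0],[0,0,0],100]]') | grep -E "tcp|wrist|width"
python3 - <<'E'
from h import *
a=1.366; c=camera("scene"); s=read_state(); x,y,z=s["tcp_pos"]; h=s["grip_width"]/2
im=cv2.resize(c["frame"][100:220,220:340,::-1],None,fx=5,fy=5); 
for l in (-h-.009,h+.009):
    for q in (-.009,.009):
        P=[x+l*np.cos(a)+q*np.sin(a),y+l*np.sin(a)-q*np.cos(a),z+.015]
        p=np.array(c["mtx"])@(np.array(c["R"])@P+c["t"]); p=p[:2]/p[2]; print(np.round(p,1))
        cv2.circle(im,(int((p[0]-220)*5),int((p[1]-100)*5)),4,(0,255,0),1)
cv2.imwrite("pics/s5.png",im)
E
```

```text
tcp_pos: [0.4534, -0.046, 0.0625]
wrist_force: [-0.3, -0.9, -0.2]
grip_width: 0.088
[272.5 182. ]
[278.9 179.4]
[246.4 168.2]
[252.7 165.9]
```

View pics/s5.png

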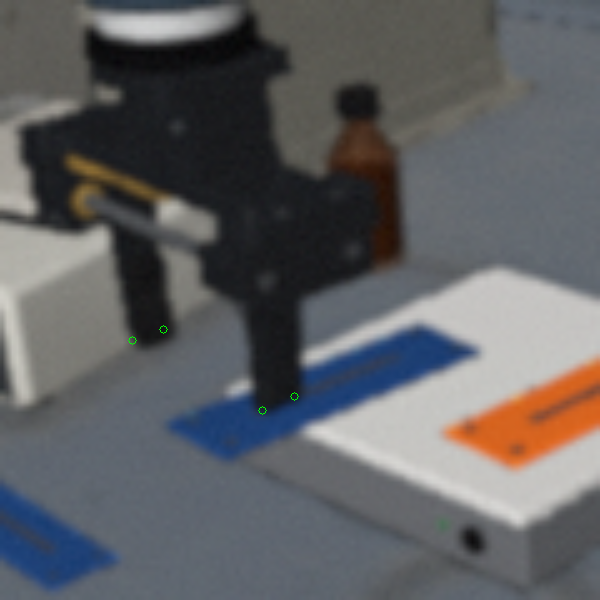

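The projected fingertips (green, using the 34 mm height correction) match the picture within about 1 px. I'll go down and grip.

```bash
(python3 -m creep '[[[0,0,0],[0.1,0,-1],100],[[0,0,0],[0,0,-1.5],100],[[0,0,0],[0,0,-1.4],100],[[0,0,0],[0,0,-1],100],[[0,0,0],[0,0,0],100]]'
python3 -m creep '[[[0,0,0],[0,0,0],30],[[0,0,0],[0,0,0],30],[[0,0,0],[0,0,0],30],[[0,0,0],[0,0,0],30],[[0,0,0],[0,0,0],30],[[0,0,0],[0,0,0],30]]' 40 )| grep -E "tcp|wrist|width|grasp"
```

```text
tcp_pos: [0.454, -0.046, 0.013]
wrist_force: [-0.5, -0.5, 0.4]
grip_width: 0.0882
grasp_force: 0.0
tcp_pos: [0.4552, -0.046, 0.0145]
wrist_force: [0.1, -0.1, 1.1]
grip_width: 0.0485
grasp_force: 40.0
```

```bash
(python3 -m creep '[[[0,0,0],[0,0,0.5],30],[[0,0,0],[0,0,1],30],[[0,0,0],[0,0,2],30],[[0,0,0],[0,0,2],30],[[0,0,0],[0,0,1.5],30],[[0,0,0],[0,0,0],30]]'
python3 -m creep '[[[0,0,0.02],[0.2,-3,0],30],[[0,0,0.02],[0.3,-4,0],30],[[0,0,0.025],[0.4,-4.5,0],30],[[0,0,0.025],[0.4,-4.5,0],30],[[0,0,0.025],[0.4,-4.5,0],30],[[0,0,0.025],[0.4,-4.5,0],30],[[0,0,0.02],[0.3,-4,0],30],[[0,0,0.009],[0.1,-3.4,0],30]]'
python3 -m creep '[[[0,0,0],[0,0,0],30],[[0,0,0],[0,0,0],30]]' )| grep -E "tcp|rot|wrist|width|grasp|time"
python3 - <<'E'
from h import *
c=camera("scene"); cv2.imwrite("pics/s6.png",cv2.resize(c["frame"][110:290,290:490,::-1],None,fx=3.3,fy=3.3))
E
```

```text
time_s: 16.9
tcp_pos: [0.4565, -0.0461, 0.0865]
ee_rot: [0.321, 3.121, 0.001]
wrist_force: [0.7, 0.2, -1.2]
grip_width: 0.0488
grasp_force: 40.0
time_s: 17.7
tcp_pos: [0.4793, -0.3724, 0.0836]
ee_rot: [-0.057, -3.141, 0.0]
wrist_force: [-0.4, 0.6, -0.9]
grip_width: 0.0488
grasp_force: 40.0
time_s: 17.9
tcp_pos: [0.4792, -0.3701, 0.0834]
ee_rot: [-0.059, -3.14, -0.001]
wrist_force: [0.1, 1.0, -1.0]
grip_width: 0.0486
grasp_force: 40.0
```

View pics/s6.png

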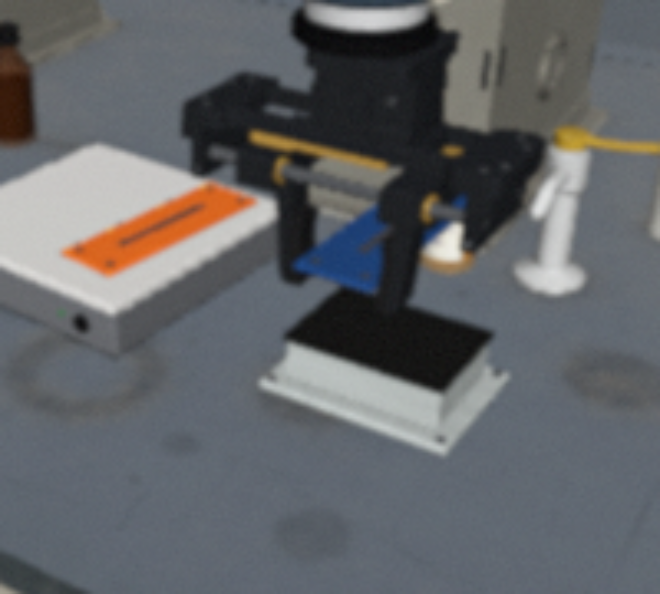

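The plate is held and seems level above the rest, with the orange plate undisturbed. I'll go down part-way and then measure the offset from the rest.

```bash
(python3 -m creep '[[[0,0,0],[0,0,-1],30],[[0,0,0],[0,0,-2],30],[[0,0,0],[0,0,-2],30],[[0,0,0],[0,0,-1],30],[[0,0,0],[0,0,0],30]]')| grep -E "tcp|rot|wrist"
python3 - <<'E'
from h import *
c=camera("top"); f=c["frame"].astype(int); z=read_state()["tcp_pos"][2]+.034
m=(f[:,:,2]-f[:,:,0])>60; m[:,:350]=0; m[:,430:]=0; m[:130]=0;m[240:]=0
n,l,s,_=cv2.connectedComponentsWithStats(m.astype(np.uint8))
for i in range(1,n): 
    if s[i,4]>20: print(z,s[i],quad(c,l==i,z+.002))
c2=camera("scene")
K=np.array(c2["mtx"]);f2=c2["frame"].astype(int);m=(f2[:,:,2]-f2[:,:,0])>60;m[:,:350]=0; m[:,470:]=0;m[:150]=0;m[260:]=0
n,l,s,_=cv2.connectedComponentsWithStats(m.astype(np.uint8))
for i in range(1,n): 
    if s[i,4]>20: print(s[i],quad(c2,l==i,z+.002))
im=np.hstack([cv2.resize(c["frame"][140:240,350:430],None,fx=4.5,fy=4.5),cv2.resize(c2["frame"][160:260,370:450],None,fx=4.5,fy=4.5)])
cv2.imwrite("pics/t7.png",im[:,:,::-1])
E
```

```text
tcp_pos: [0.4792, -0.3681, 0.0226]
ee_rot: [-0.054, -3.138, -0.004]
wrist_force: [-0.2, 0.2, -0.3]
0.05771521077113288 [385 151  24  46 693] (array([ 567.8, -369.4,  101.5,   49.9]), -0.054)
[378 200  25  24 321] (array([ 496.8, -371.7,   81.3,   48.5]), -0.034)
```

View pics/t7.png

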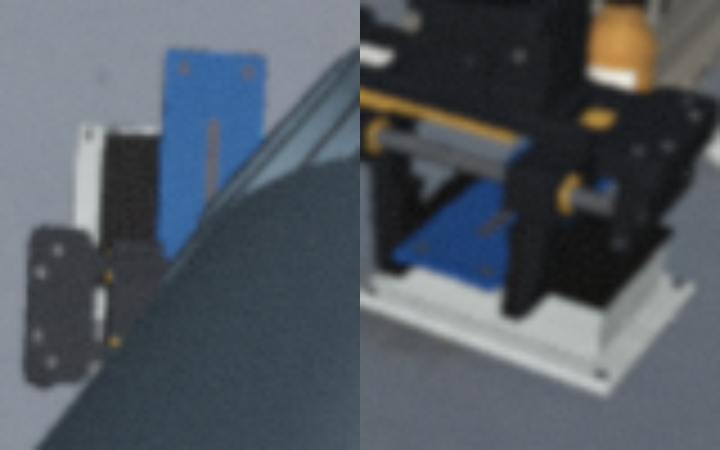

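From the top (left half) the plate's far end is at crop (213,50), sticking out past the black top. It's centred within 1–4 mm, so I'll trim x by +1 mm and y by −3 mm and lower.

```bash
(python3 -m creep '[[[0,0,0],[0.1,-0.3,0],30],[[0,0,0],[0,0,0],30],[[0,0,0],[0,0,-0.6],30],[[0,0,0],[0,0,-0.4],30],[[0,0,0],[0,0,-0.1],30],[[0,0,0],[0,0,0],30]]'
python3 -m creep '[[[0,0,0],[0,0,-0.1],30],[[0,0,0],[0,0,0],30]]'
python3 -m creep '[[[0,0,0],[0,0,-0.05],30],[[0,0,0],[0,0,0],30]]')| grep -E "tcp|wrist_force"
python3 - <<'E'
from h import *
c=camera("top"); f=c["frame"].astype(int); z=read_state()["tcp_pos"][2]+.034
m=(f[:,:,2]-f[:,:,0])>60; m[:,:350]=0; m[:,430:]=0; m[:130]=0;m[240:]=0
n,l,s,_=cv2.connectedComponentsWithStats(m.astype(np.uint8))
for i in range(1,n): 
    if s[i,4]>20: print(z,s[i],quad(c,(l==i)&(np.arange(400)<185)[:,None],.044))
E
```

```text
tcp_pos: [0.4807, -0.3728, 0.0129]
wrist_force: [-0.7, 0.4, -1.1]
tcp_pos: [0.481, -0.373, 0.0123]
wrist_force: [0.4, 0.6, -0.3]
tcp_pos: [0.481, -0.373, 0.0118]
wrist_force: [0.1, -0.0, -0.6]
0.04587325357248138 [386 152  24  46 691] (array([ 583.8, -376.2,   75.9,   49.3]), -0.066)
```

```bash
(python3 -m creep '[[[0,0,0],[-0.1,0.15,-0.05],30],[[0,0,0],[0,0,0],30]]'
python3 -m creep '[[[0,0,0],[0,0,-0.1],30],[[0,0,0],[0,0,0],30]]'
python3 -m creep '[[[0,0,0],[0,0,-0.1],30],[[0,0,0],[0,0,0],30]]'
python3 -m creep '[[[0,0,0],[0,0,-0.05],30],[[0,0,0],[0,0,0],30]]')| grep -E "tcp|wrist_force"
```

```text
tcp_pos: [0.4798, -0.3712, 0.0112]
wrist_force: [-0.2, -0.2, -0.5]
tcp_pos: [0.48, -0.3715, 0.0102]
wrist_force: [0.0, -0.6, -0.7]
tcp_pos: [0.4801, -0.3716, 0.0095]
wrist_force: [-0.7, 0.6, 1.9]
tcp_pos: [0.48, -0.3716, 0.0091]
wrist_force: [-0.3, 0.7, 4.4]
```

It's seated on the rest. Releasing and going up.

```bash
(python3 -m creep '[[[0,0,0],[0,0,0],60],[[0,0,0],[0,0,0],65],[[0,0,0],[0,0,0],75],[[0,0,0],[0,0,0],85],[[0,0,0],[0,0,0],85],[[0,0,0],[0,0,0],85],[[0,0,0],[0,0,0],85]]'
python3 -m creep '[[[0,0,0],[0,0,1],85],[[0,0,0],[0,0,3],85],[[0,0,0],[0,0,4],85],[[0,0,0],[0,0,4],85],[[0,0,0],[-1,4,0],85],[[0,0,0],[-1,4,0],85],[[0,0,0],[-1,4,0],85],[[0,0,0],[-1,4,0],85]]'
python3 -m creep '[[[0,0,0],[-1,4,0],85],[[0,0,0],[-1,4,0],85],[[0,0,0],[0,4,0],85],[[0,0,0],[0,4,0],85],[[0,0,0],[0,4,0],85],[[0,0,0],[0,4,0],85],[[0,0,0],[0,0,0],85]]')| grep -E "tcp|wrist_force|width|time"
python3 - <<'E'
from h import *
c=camera("top"); f=c["frame"].astype(int)
def win(m,u0,u1,v0,v1):
    o=np.zeros(m.shape,bool); o[v0:v1,u0:u1]=m[v0:v1,u0:u1]; return o
print(quad(c,win((f[:,:,2]-f[:,:,0])>60,355,435,130,240),.044))
print(quad(c,win((f[:,:,0]-f[:,:,2])>90,280,340,115,220),.049))
c2=camera("scene")
im=np.hstack([cv2.resize(c["frame"][130:240,340:450],None,fx=3.6,fy=3.6),cv2.resize(c2["frame"][160:270,350:460],None,fx=3.6,fy=3.6)])
cv2.imwrite("pics/t8.png",im[:,:,::-1])
E
```

```text
time_s: 21.1
tcp_pos: [0.4799, -0.3715, 0.0088]
wrist_force: [-0.2, -0.5, 0.2]
grip_width: 0.0749
time_s: 21.9
tcp_pos: [0.4397, -0.2102, 0.1297]
wrist_force: [0.2, 0.5, 0.2]
grip_width: 0.0752
time_s: 22.6
tcp_pos: [0.4204, 0.0337, 0.1296]
wrist_force: [0.1, -0.1, 0.4]
grip_width: 0.0749
(array([ 542. , -372.8,  158.9,   50.7]), -0.061)
(array([ 579.8, -175.5,  157.8,   48.2]), -0.182)
```

View pics/t8.png

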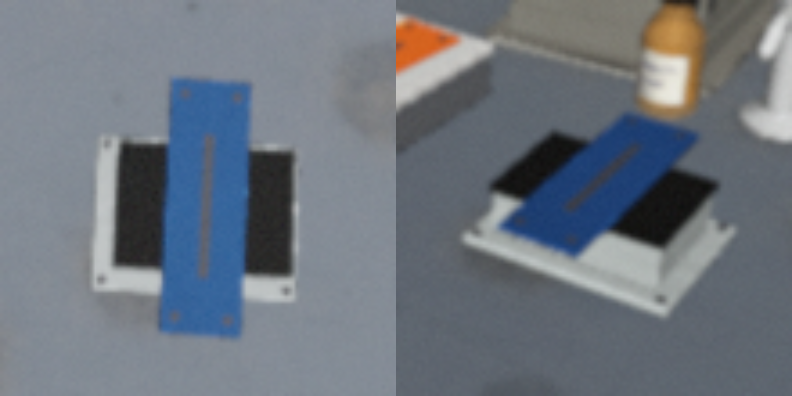

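The plate lies flat and centred on the rest (left: plate mid (205,208), black top mid (205,210)), with both ends sticking out evenly. It's off by about 1 mm and 0.02 rad, and the gripper is clear.

```bash
python3 -c "
from cell import *
print(sign_off())"
```

```text
the job is handed in; nothing more can be done
None
```

The job is handed in: I slid the blue plate out until it jutted about 50 mm, gripped it by that end and laid it flat on the rest, about 1 mm and 0.02 rad off centre, with the orange plate left where it was.

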